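# Seat the culture dish and set the shaker lever to its second speed

### The job

Get the dish shaker ready and running at its fast setting, using only touch: with the fingertips push the covered culture dish back along the shaker's platform until it rests against the rear stop rail, never lifting or tipping it. Then push the speed lever from its off stop past the first click to the second, far stop, so that it stays there. Leave the dropper bottle, the tape roll and the small carton where they are.

Things in the scene. Friction and masses are not known exactly. Their poses are not given: they have to be found in the camera images.
- shaker: white dish shaker fixed on the bench, 180 mm deep (its x) by 260 mm wide (its y). Origin: centre of its underside, at bench height; x points from its front to its rear, y to its left seen from the front, z up. Left half: dish platform (see deck and stop_rail). Right half: flat grey control panel, top 59 mm above the bench, x -78 to +78, y -127 to -5 mm, which carries only the speed lever
- deck (a point): centre of the platform's flat deck, on its rubber mat, 58 mm above the bench (shaker x 0, y +65 mm). The deck begins at shaker x = -85 mm, open at the front. Steel side rails along x, tops 70 mm above the bench, leave a channel 112 mm wide
- stop_rail (a point): foot of the rear stop rail's front face, mid-width of the channel, at deck height (shaker x +75, y +65 mm); the rail's top is 72 mm above the bench
- dish: loose round covered culture dish, brown, 92 mm across, 15 mm high, 20 to 40 g, lying on the deck between the side rails, some way in front of the stop rail. Origin: centre of its underside. Against the rail its origin is 44 to 47 mm in front of the rail's face; a push of under 1 N slides it
- lever (a joint): lever angle, rad: 0 = off stop (arm swung to the shaker's right; starts here), 0.59 = first click (arm straight to the front), 1.178 = second, far stop (arm swung to the left). A sprung cam holds all three: the peg needs 4 N along its arc to leave off or the click (up to 9 N pushed straight along y). Released short of 0.92 the lever springs back to the click; beyond that it snaps to the far stop
- lever_pivot (a point): upright pivot axis of the speed lever, at the panel's top (shaker x +45, y -70 mm, 60 mm above the bench). The lever is a flat steel arm, 62 to 68 mm above the bench, that points to the shaker's front and bears an upright black finger peg 70 mm from the pivot. From stop to stop the peg goes 78 mm along the shaker's +y, bulging 12 mm to the front half-way
- lever_peg (a point): axis of the lever's black finger peg, 12 mm across, at 88 mm above the bench; the peg's rounded top is at 103 mm. Moves with the lever
- dropper_bottle: bystander: loose brown dropper bottle with a black top, 34 mm across, 102 mm high, on the bench to the left of the shaker. Origin: centre of its underside
- tape_roll: bystander: loose roll of masking tape lying flat on the bench, 102 mm across, 25 mm high, to the left of the shaker's front. Origin: centre of its underside
- cover_carton: bystander: loose small carton, 41 x 58 x 44 mm high, on the bench in front of the shaker. Origin: centre of its underside
There are look-alikes about, which are no part of the job. There is more than one size of the dish; the job needs the middle-sized.

How it is judged:
On the way, in this order (a step that is already met when the one before it is completed fails the run):
1. the dish has been pushed back against the rear stop rail while the lever is still at its off stop (x of dish in the frame of shaker above 0.025 m and value of joint lever below 0.25 rad), for 0.2 s.
2. the lever is at its second, far stop (value of joint lever above 1.13 rad), for 0.2 s.
At the end, for the whole second after the job is handed in: The dish lies flat and still on the deck with its centre 25 mm or more behind the shaker's centre (at most about 3 to 6 mm short of touching the rear rail), the lever rests at its second stop (above 1.13 rad of 1.178), and dropper bottle, tape roll and carton are within 15 mm of where they stood (x of dish in the frame of shaker above 0.025 m and z of dish in the frame of shaker between 0.054 and 0.062 m and angle between dish's own z axis and vertical below 0.08 rad and linear speed of dish below 0.01 m/s and value of joint lever above 1.13 rad and distance of each of dropper_bottle, tape_roll, cover_carton from where it was at the start of the episode below 0.015 m).
It fails at once if the dish is lifted off the platform (z of dish in the frame of shaker above 0.068 m).
It fails at once if the dish is tipped (angle between dish's own z axis and vertical above 0.25 rad).
It fails at once if a bystander is knocked away (distance of any of dropper_bottle, tape_roll, cover_carton from where it was at the start of the episode above 0.02 m).
It also fails if it takes over 48 s, if anything falls off the work surface, if the arm or the gripper's body presses on something with over 40 N, if the wrist force passes 120 N, or if a joint passes its speed limit or range.

### The arm

A 6-joint arm with a two-finger parallel gripper is mounted at the origin on a cart in front of the work surface, level with it; the furniture and walls round the work are solid. World frame = base frame: x ahead of the robot, y to its left, z up, the work surface at z = 0. Lengths are in m, angles in rad, forces in N, time in s.
With the tool pointing down it reaches from about 0.3 to 0.775 m from the base axis. Payload 14.6 kg.
Tool frame: the origin (TCP) lies at the very end of the fingers, on their centre line; the grasp point (between the pads) lies 19 mm behind it; z points along the fingers, y is the line along which they close (so a half turn about z gives the same grasp; the last joint's range is limited). The gripper opens to 94 mm and grips with 3 to 60 N. Pads are 16 mm wide; open, the fingers measure 119 mm over their backs; the gripper's body (75 mm by 177 mm) begins 78 mm behind the grasp point.
Start: joints at [-1.176, 0.3, 1.521, -0, 1.321, -0.067], TCP at [0.245, -0.492, 0.205] pointing down, gripper open.
Joint ranges: [-3.03, 3.03], [-0.79, 2.21], [0.23, 2.52], [-1.04, 4.18], [0, 3.07], [-2.55, 2.55]. Speed limits (rad/s): [2.22, 2.22, 2.57, 3.14, 3.14, 3.14].

### API

Orientations are given as [roll, pitch, yaw] about the fixed x, y, z axes, in that order (R = Rz(yaw) Ry(pitch) Rx(roll)).
In Python, from station import ctrl gives the robot as it stands.
- The arm moves only by the tool move_arm, never from a script. Its argument "targets" is a list of rows, each a list of 6 numbers: the shift along the tool's x, y, z in units of 1000 mm (1.0 is 1000 mm), then the turn, a rotation vector about the tool's x, y, z in units of 30 degrees (1.0 is 30 degrees). In form: [[tx, ty, tz, ax, ay, az], ...]. A call has exactly 5 rows; each row is the pose to reach, as a shift and turn from the pose commanded when the call began, along the tool's axes at that moment; what a row does not reach only later rows make up. A row lasts 1/12 s, in which the tool goes at most 41.7 mm and 7.16 degrees, less where a joint would pass 70% of its speed; a pose out of reach is approached as far as the arm can. A call with a number of a shift or a turn outside -1 to 1 is refused whole. A call with a gripper value outside its range is refused whole. "fingers" is the opening, from -1 (shut) to 1 (fully open), set as the call begins (left out, the last holds). The fingers move at their own pace and stop on an object; "grip_force" is the grip in N (left out, the last holds). Time passes only in rows, so rows that repeat a pose let the fingers close, or fill a call up. It gives the time, the measured TCP pose, the force and the opening at its end, in the units of the state.
- ctrl.get_obs(): the state, without advancing time (a new reading comes with each control period).
- ctrl.camera(name): name is "side" or "top" or "wrist"; returns the picture (400x640x3 uint8, red, green, blue); there is no depth.
- ctrl.camera_info(name): a dict with "fx", "fy", "cx", "cy" (pixels), "k1" (the pictures are not rectified: a ray, as slopes to the right and down, at radius r is drawn at 1 + k1 r^2 times it, then the intrinsics apply), "rvec" (rotation vector, rad) and "tvec" (3), from world to camera coordinates, as OpenCV has them. Camera axes: x right, y down, z forward; pixel columns grow to the right and rows downward; lengths in m; the calibration is good to about 2 mm. A picture is of the moment at which its call begins: read the wrist's pose just before it. camera_info takes no time and is no camera call; for the wrist camera it gives the pose at the moment of the call.
- ctrl.hand_in(): hands the job in, once; it reports no verdict.
The state is a dict: "time_s": time; "qpos": joint angles; "joint_vel": joint speeds; "tau": joint torques, N m; "ee_pos": TCP position; "eef_rot": TCP orientation; "force": force on the tool from outside, world axes, zero at the start; "moment": the same for the moment, N m; "grip_width": finger opening in m.
Only numpy, scipy, OpenCV 4.12 (cv2) and the standard library are available. Lean on these libraries where they do the work, as an engineer would, in place of code of your own. Each camera call takes 0.05 s, during which the arm holds its last target. There are 200 camera calls.

## Working session

There is one attempt and no reset: what is moved stays moved. The work goes in short steps, Python scripts to look and compute and a tool call to move; the robot and the scene stay as the last step left them, time stands still between calls to the robot, and variables do not carry over. Pictures are saved under pics/ and viewed, on a budget of 10 in all, crops included, one or two more only if the job needs it, and the job is handed in when it is done.

Besides the shell and the picture viewer there is one more tool, called as name(argument=value, ...) on one line, values as JSON. move_arm: Moves the arm, as the interface text tells. Shifts and turns lie within -1 to 1; 1 stands for 1000 mm of shift or 30 degrees of turn. Its arguments: {"type":"object","properties":{"targets":{"type":"array"},"fingers":{"type":"number"},"grip_force":{"type":"number"}},"required":["targets"]}

```bash
mkdir -p pics; ls
python3 - <<'E'
from station import ctrl
import cv2
for n in ("top","side"):
    i=ctrl.camera(n); cv2.imwrite(f"pics/{n}0.png",i[:,:,::-1]); print(n,ctrl.camera_info(n))
o=ctrl.get_obs(); print(o["time_s"],o["ee_pos"],o["eef_rot"],o["grip_width"])
E
```

```text
pics
top {'fx': 431.4963446977597, 'fy': 431.4963446977597, 'cx': 324.1899182259516, 'cy': 198.32324581424717, 'k1': -0.04653982737707304, 'rvec': array([ 2.12825336, -2.14437817,  0.13156515]), 'tvec': array([0.17175865, 0.52880124, 1.11367658])}
side {'fx': 489.5145954124162, 'fy': 489.5145954124162, 'cx': 315.2251630659128, 'cy': 197.98941149635127, 'k1': -0.14448944526414553, 'rvec': array([ 0.66776775, -2.414538  ,  1.38142992]), 'tvec': array([0.5243255 , 0.12786788, 0.98932455])}
0.1 [ 0.24496772 -0.49218172  0.20495576] [-3.14059695e+00 -4.85870117e-05  4.61820559e-01] 0.09391980619920327
```

View pics/top0.png

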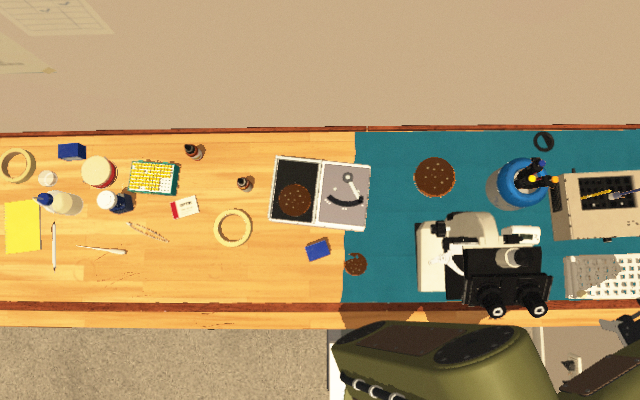

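View pics/side0.png

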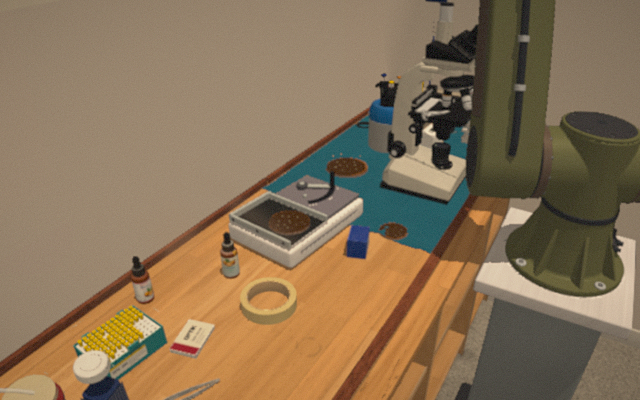

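The top view shows the shaker at px (270-370, 157-230), the dish on it at about (295,201), the carton at (318,250), the tape at (232,228) and the bottle at (244,184). I'll enlarge the shaker area.

```bash
cat > h.py <<'E'
import numpy as np, cv2
from station import ctrl
def cam(n):
    c=ctrl.camera_info(n); K=np.array([[c['fx'],0,c['cx']],[0,c['fy'],c['cy']],[0,0,1]]); return c,K,np.array([c['k1'],0,0,0,0.])
def unproj(n,px,z):
    c,K,d=cam(n); R=cv2.Rodrigues(c['rvec'])[0]; C=-R.T@c['tvec']
    u=cv2.undistortPoints(np.array(px,float).reshape(-1,1,2),K,d)[:,0]
    D=np.c_[u,np.ones(len(u))]@R
    return C+D*((np.broadcast_to(z,len(u))-C[2])/D[:,2])[:,None]
def proj(n,P):
    c,K,d=cam(n); return cv2.projectPoints(np.array(P,float).reshape(-1,1,3),c['rvec'],c['tvec'],K,d)[0][:,0]
E
python3 - <<'E'
import cv2
i=cv2.imread("pics/top0.png")[145:270,225:385]
cv2.imwrite("pics/c1.png",cv2.resize(i,None,fx=5,fy=4.8*5/4.8,interpolation=cv2.INTER_CUBIC)[:600])
E
```

```text
(no output)
```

View pics/c1.png

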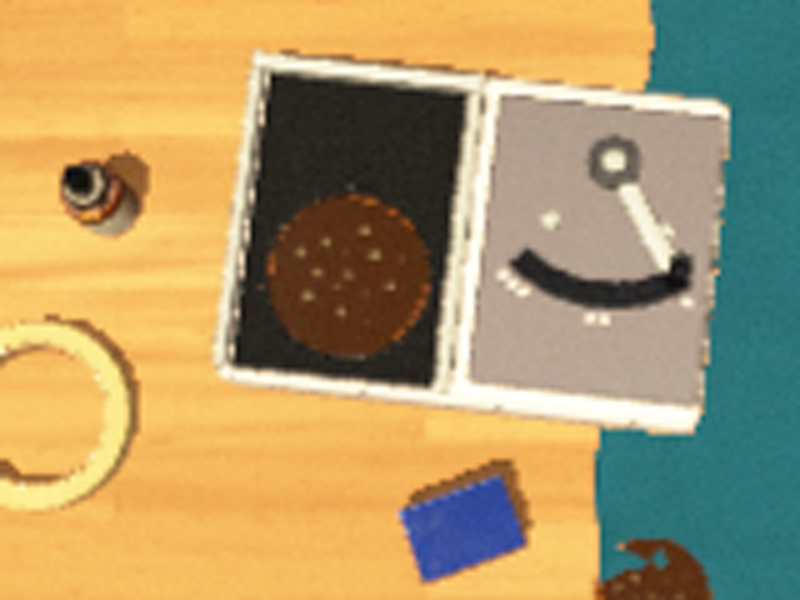

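The crop (5x, offset 225,145) shows the dish centred at (349,275), the panel corners at (497,92), (726,115), (700,403) and (470,380), the pivot at (613,160) and the peg top near (681,265). The carton spans (400-527, 475-580). Next I'll fit the shaker's pose.

Run:
```python
from h import *
from scipy.optimize import least_squares
f=lambda L:[(225+(x+.5)/5-.5,145+(y+.5)/5-.5) for x,y in L]
S=np.array([[78,-5,59],[78,-127,59],[-78,-127,59],[-78,-5,59],[45,-70,68]])/1e3
px=np.array(f([(497,92),(726,115),(700,403),(470,380),(613,160)]))
def W(p,S): 
    c,s=np.cos(p[2]),np.sin(p[2]); S=np.atleast_2d(S); return np.c_[p[0]+c*S[:,0]-s*S[:,1],p[1]+s*S[:,0]+c*S[:,1],S[:,2]]
p=least_squares(lambda p:(proj("top",W(p,S))-px).ravel(),[.5,-.1,0]).x
print("shaker",p,np.degrees(p[2])); print((proj("top",W(p,S))-px).round(2))
inv=lambda P:np.c_[np.cos(p[2])*(P[:,0]-p[0])+np.sin(p[2])*(P[:,1]-p[1]),-np.sin(p[2])*(P[:,0]-p[0])+np.cos(p[2])*(P[:,1]-p[1])]
D=unproj("top",f([(349,275)]),.073); print("dish",D,inv(D))
a=1.178/2; L=.07
pg=lambda q:[.045-L*np.cos(q-.589),-.07+L*np.sin(q-.589),.103]
print("peg off",W(p,[pg(0)]),"seen",unproj("top",f([(681,262)]),.103),"far",W(p,[pg(1.178)]))
C=unproj("top",f([(400,512),(505,475),(527,545),(425,582)]),.044);print("carton",C,inv(C))
B=unproj("top",f([(80,182)]),.102);print("bottle",B,inv(B))
T=unproj("top",f([(45,415)]),.025);print("tape",T,inv(T))
print("rear stop",W(p,[.075,.065,.06]), "side check dish px",proj("side",D),"peg",proj("side",W(p,[pg(0)])),'corners side',proj("side",W(p,S)).round())
```

```text
shaker [ 0.54580724  0.18026046 -0.10543024] -6.040707882873097
[[ 0.08 -0.17]
 [ 0.02 -0.52]
 [ 0.17  0.31]
 [-0.45  0.38]
 [ 0.18 -0.03]]
dish [[0.52265584 0.24457564 0.073     ]] [[-0.02979106  0.06152172]]
peg off [[0.52121706 0.07336759 0.103     ]] seen [[0.52345788 0.07398011 0.103     ]] far [[0.52940163 0.15070991 0.103     ]]
carton [[0.4008039  0.21991341 0.044     ]
 [0.41981489 0.16462516 0.044     ]
 [0.38317373 0.15333948 0.044     ]
 [0.36428021 0.20682048 0.044     ]] [[-0.14837107  0.02417334]
 [-0.12364738 -0.02880729]
 [-0.15889744 -0.04388625]
 [-0.18331413  0.00730954]]
bottle [[0.56785113 0.38021767 0.102     ]] [[0.00087899 0.20116671]]
tape [[0.45460668 0.41336704 0.025     ]] [[-0.11522513  0.22221473]]
rear stop [[0.62723107 0.23700691 0.06      ]] side check dish px [[290.93996765 217.09338593]] peg [[332.56454592 171.48081137]] corners side [[274. 195.]
 [307. 175.]
 [360. 193.]
 [329. 216.]
 [303. 184.]]
```

Run:
```python
from h import *
a=cv2.imread("pics/side0.png")[0:210,370:560]; b=cv2.imread("pics/top0.png")[190:330,390:580]
r=lambda i:cv2.resize(i,(570,int(i.shape[0]*3)),interpolation=cv2.INTER_CUBIC)
a=cv2.resize(a,None,fx=2.05,fy=2.05,interpolation=cv2.INTER_CUBIC);b=cv2.resize(b,None,fx=2.05,fy=2.05,interpolation=cv2.INTER_CUBIC)
o=np.zeros((max(a.shape[0],b.shape[0]),a.shape[1]+b.shape[1],3),np.uint8);o[:a.shape[0],:a.shape[1]]=a;o[:b.shape[0],a.shape[1]:]=b
cv2.imwrite("pics/m.png",o);print(o.shape,a.shape)
print(proj("top",[[.245,-.492,.205]]))
for z in(0,.2,.35,.45): print(z,unproj("top",[(418,222),(418,280),(500,315),(550,312),(485,210),(545,235),(370,195)],z)[:,:2].round(2).tolist())
```

```text
(430, 778, 3) (430, 389, 3)
[[619.41923532 311.62405865]]
0 [[0.47, -0.09], [0.31, -0.08], [0.22, -0.3], [0.22, -0.43], [0.5, -0.27], [0.43, -0.44], [0.54, 0.04]]
0.2 [[0.45, -0.05], [0.32, -0.04], [0.24, -0.22], [0.25, -0.34], [0.48, -0.2], [0.42, -0.34], [0.51, 0.06]]
0.35 [[0.44, -0.02], [0.33, -0.02], [0.26, -0.17], [0.26, -0.26], [0.46, -0.15], [0.41, -0.26], [0.49, 0.07]]
0.45 [[0.43, 0.0], [0.33, 0.0], [0.27, -0.13], [0.28, -0.21], [0.45, -0.11], [0.4, -0.22], [0.48, 0.08]]
```

View pics/m.png

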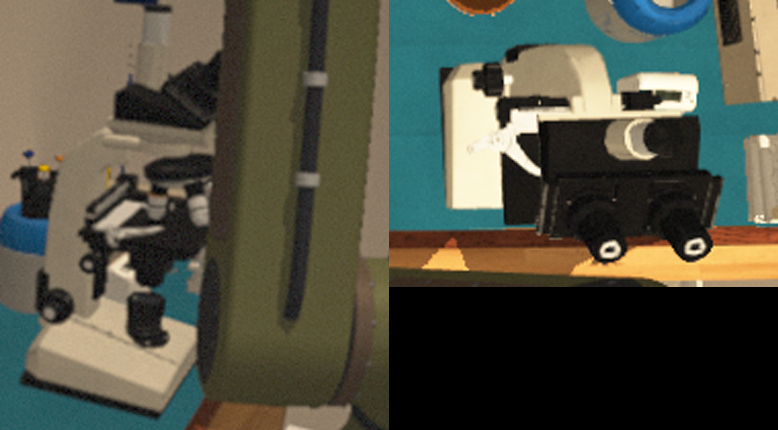

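The microscope (base left edge at top px 417, eyepieces around (500-548,312), tall tube at side px (447,5)) stands between the arm and the shaker. I'll work out its height so I can route around it.

Run:
```python
from h import *
for nm,p in(("tube",(516,257)),("headcorner L",(463,275)),("eyepL",(498,311)),("eyepR",(548,310)),("arm",(465,215)),("baseL",(417,280)),("drum",(520,180)),("drumtopitem",(545,170))):
    print(nm)
    for z in (.1,.2,.3,.35,.4,.45,.5): 
        P=unproj("top",[p],z); print("  ",P.round(3)[0],proj("side",P).round()[0], ((proj("side",P)-[370,0])*2.05).round()[0])
```

```text
tube
   [ 0.37  -0.309  0.1  ] [448. 130.] [161. 267.]
   [ 0.369 -0.268  0.2  ] [448. 100.] [160. 205.]
   [ 0.369 -0.226  0.3  ] [447.  66.] [158. 136.]
   [ 0.368 -0.205  0.35 ] [447.  48.] [157.  97.]
   [ 0.368 -0.184  0.4  ] [446.  28.] [156.  57.]
   [ 0.368 -0.163  0.45 ] [445.   7.] [155.  14.]
   [ 0.367 -0.142  0.5  ] [445. -15.] [153. -32.]
headcorner L
   [ 0.327 -0.175  0.1  ] [448. 151.] [161. 310.]
   [ 0.33  -0.146  0.2  ] [448. 117.] [160. 240.]
   [ 0.334 -0.116  0.3  ] [447.  79.] [158. 162.]
   [ 0.335 -0.101  0.35 ] [447.  59.] [157. 120.]
   [ 0.337 -0.087  0.4  ] [446.  37.] [156.  75.]
   [ 0.339 -0.072  0.45 ] [445.  14.] [155.  28.]
   [ 0.341 -0.057  0.5  ] [444. -11.] [153. -22.]
eyepL
   [ 0.239 -0.257  0.1  ] [491. 147.] [247. 302.]
   [ 0.251 -0.22   0.2  ] [489. 114.] [243. 234.]
   [ 0.262 -0.183  0.3  ] [486.  77.] [238. 158.]
   [ 0.268 -0.164  0.35 ] [484.  57.] [235. 117.]
   [ 0.274 -0.146  0.4  ] [483.  36.] [231.  73.]
   [ 0.279 -0.127  0.45 ] [481.  13.] [227.  27.]
   [ 0.285 -0.109  0.5  ] [478. -11.] [222. -22.]
eyepR
   [ 0.24  -0.381  0
[... 1028 characters left out ...]
rum
   [ 0.564 -0.333  0.1  ] [388. 115.] [ 36. 236.]
   [ 0.545 -0.289  0.2  ] [389.  87.] [ 39. 179.]
   [ 0.527 -0.245  0.3  ] [391.  56.] [ 43. 115.]
   [ 0.518 -0.223  0.35 ] [392.  39.] [45. 79.]
   [ 0.508 -0.201  0.4  ] [393.  20.] [47. 42.]
   [ 0.499 -0.179  0.45 ] [394.   1.] [49.  2.]
   [ 0.49  -0.157  0.5  ] [395. -20.] [ 51. -41.]
drumtopitem
   [ 0.59 -0.4   0.1 ] [389. 107.] [ 39. 219.]
   [ 0.569 -0.349  0.2  ] [390.  81.] [ 42. 165.]
   [ 0.548 -0.299  0.3  ] [392.  51.] [ 45. 104.]
   [ 0.537 -0.274  0.35 ] [393.  34.] [47. 70.]
   [ 0.527 -0.249  0.4  ] [394.  17.] [48. 35.]
   [ 0.516 -0.224  0.45 ] [395.  -2.] [50. -4.]
   [ 0.506 -0.199  0.5  ] [395. -22.] [ 52. -45.]
```

move_arm(targets=[[0,0,-0.04,0,0,0],[0,0,-0.08,0,0,0],[0,0,-0.12,0,0,0],[0,0,-0.16,0,0,0],[0,0,-0.2,0,0,0]], fingers=0.06)

```text
time_s: 0.52
ee_pos: [0.2448, -0.4919, 0.4073]
eef_rot: [-3.141, -0.0, 0.462]
force: [0.7, -0.1, -0.0]
grip_width: 0.0638
```

move_arm(targets=[[0,0,-0.04,0,0,0],[0,0,-0.08,0,0,0],[0,0,-0.12,0,0,0],[0,0,-0.15,0,0,0],[0,0,-0.18,0,0,0]])

```text
time_s: 0.93
ee_pos: [0.2448, -0.4918, 0.5853]
eef_rot: [3.14, 0.0, 0.462]
force: [1.3, 0.4, 0.3]
grip_width: 0.0497
```

move_arm(targets=[[0.026,-0.029,0,0,0,0],[0.052,-0.058,0,0,0,0],[0.078,-0.087,0,0,0,0],[0.104,-0.116,0,0,0,0],[0.13,-0.145,0,0,0,0]])

```text
time_s: 1.35
ee_pos: [0.297, -0.3031, 0.5828]
eef_rot: [-3.141, 0.0, 0.461]
force: [0.3, 0.6, -0.9]
grip_width: 0.0501
```

move_arm(targets=[[0.026,-0.029,0,0,0,0],[0.052,-0.058,0,0,0,0],[0.078,-0.087,0,0,0,0],[0.104,-0.116,0,0,0,0],[0.13,-0.145,0,0,0,0]])

```text
time_s: 1.77
ee_pos: [0.3485, -0.1152, 0.5832]
eef_rot: [3.142, -0.0, 0.461]
force: [0.9, -1.0, 0.3]
grip_width: 0.0499
```

move_arm(targets=[[0.026,-0.029,0,0,0,0],[0.052,-0.058,0,0,0,0],[0.078,-0.087,0,0,0,0],[0.104,-0.116,0,0,0,0],[0.13,-0.145,0,0,0,0]])

```text
time_s: 2.18
ee_pos: [0.4003, 0.0728, 0.5833]
eef_rot: [3.142, -0.0, 0.462]
force: [1.6, -0.9, -0.1]
grip_width: 0.0501
```

move_arm(targets=[[0.026,-0.029,0,0,0,0],[0.052,-0.058,0,0,0,0],[0.078,-0.087,0,0,0,0],[0.104,-0.116,0,0,0,0],[0.124,-0.142,0,0,0,0]])

```text
time_s: 2.6
ee_pos: [0.4485, 0.2556, 0.5823]
eef_rot: [-3.142, 0.001, 0.463]
force: [1.2, -1.4, -0.1]
grip_width: 0.0503
```

move_arm(targets=[[0,0,0,0,0,0.2],[0,0,0,0,0,0.4],[0,0,0,0,0,0.6],[0,0,0,0,0,0.8],[0,0,0,0,0,1.0]])

```text
time_s: 3.02
ee_pos: [0.4483, 0.2532, 0.5829]
eef_rot: [3.141, 0.001, -0.067]
force: [0.4, -1.0, 0.5]
grip_width: 0.0499
```

move_arm(targets=[[0,0,0.04,0,0,0.073],[0,0,0.08,0,0,0.073],[0,0,0.12,0,0,0.073],[0,0,0.16,0,0,0.073],[0,0,0.2,0,0,0.073]])

```text
time_s: 3.43
ee_pos: [0.4475, 0.2528, 0.3818]
eef_rot: [3.141, 0.0, -0.1]
force: [1.1, 0.4, 1.2]
grip_width: 0.0498
```

move_arm(targets=[[0,0,0.04,0,0,0],[0,0,0.08,0,0,0],[0,0,0.12,0,0,0],[0,0,0.16,0,0,0],[0,0,0.2,0,0,0]])

```text
time_s: 3.85
ee_pos: [0.4477, 0.2528, 0.1821]
eef_rot: [3.142, 0.0, -0.1]
force: [1.0, 1.0, 0.2]
grip_width: 0.0499
```

Run:
```python
from h import *
o=ctrl.get_obs();print(o["ee_pos"],o["eef_rot"],o["qpos"].round(2) if hasattr(o["qpos"],"round") else o["qpos"],o["force"])
W=lambda x,y,z:[.5458+.9944*x+.1052*y,.1803-.1052*x+.9944*y,z]
P=[W(-.0298,.0615,.073),W(-.0132,-.1089,.103),W(.075,.009,.058),W(.075,.121,.058),W(-.085,.009,.058),W(-.085,.121,.058),W(-.105,.063,.064)]
q=proj("wrist",P)
i=ctrl.camera("wrist")[:,:,::-1].copy()
for k in q: cv2.drawMarker(i,tuple(int(v) for v in k),(255,0,255),0,10,1)
print(q.round());cv2.imwrite("pics/w1.png",i)
```

```text
[0.44768686 0.25279457 0.18205453] [ 3.14153446e+00  5.65466602e-05 -9.99798114e-02] [ 0.44  0.24  1.65 -0.    1.25  2.11] [0.95331546 1.03191461 0.15225353]
[[320. 112.]
 [547.  92.]
 [385. -18.]
 [248. -18.]
 [378. 175.]
 [254. 175.]
 [318. 198.]]
```

View pics/w1.png

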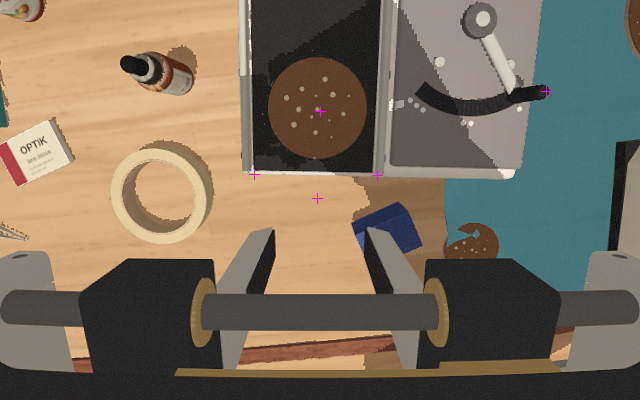

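Wrist view: the dish is centred at (317,107) against a predicted (320,112), and the peg, deck front and channel match within a few pixels. I'll descend in front of the dish.

move_arm(targets=[[0,-0.002,0.03,0,0,0.01],[0,-0.002,0.06,0,0,0.01],[0,-0.002,0.09,0,0,0.01],[0,-0.002,0.11,0,0,0.01],[0,-0.002,0.118,0,0,0.01]])

```text
time_s: 4.32
ee_pos: [0.4476, 0.2546, 0.0641]
eef_rot: [3.14, 0.003, -0.105]
force: [0.5, 0.5, 0.5]
grip_width: 0.0499
```

move_arm(targets=[[0.006,0,0,0,0,0],[0.012,0,0,0,0,0],[0.018,0,0,0,0,0],[0.024,0,0,0,0,0],[0.03,0,0,0,0,0]])

```text
time_s: 4.73
ee_pos: [0.4795, 0.252, 0.0671]
eef_rot: [-3.141, -0.001, -0.105]
force: [-0.4, 0.2, 0.2]
grip_width: 0.0501
```

move_arm(targets=[[0.006,0,0,0,0,0],[0.012,0,0,0,0,0],[0.018,0,0,0,0,0],[0.024,0,0,0,0,0],[0.03,0,0,0,0,0]])

```text
time_s: 5.15
ee_pos: [0.5086, 0.2486, 0.0659]
eef_rot: [3.142, 0.0, -0.105]
force: [-0.3, -0.0, 0.8]
grip_width: 0.0497
```

Run:
```python
from h import *
o=ctrl.get_obs();print(o["ee_pos"],o["eef_rot"],o["force"])
i=ctrl.camera("wrist")[:,:,::-1].copy()
cv2.imwrite("pics/w2.png",i)
```

```text
[0.50863561 0.24864733 0.06593178] [ 3.14154351e+00  1.09722414e-04 -1.05330298e-01] [-0.3089301  -0.02679961  0.82836336]
```

View pics/w2.png

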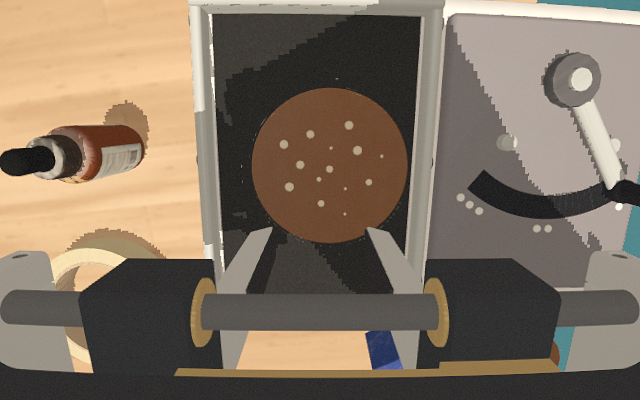

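Run:
```python
from h import *
def inv(P): d=P[:,:2]-[.5458,.1803]; return np.c_[.9944*d[:,0]-.1052*d[:,1],.1052*d[:,0]+.9944*d[:,1]]
print("dish c,front,rear,L,R",inv(unproj("wrist",[(330,165),(330,243),(330,88),(251,165),(408,165)],.073)).round(4).tolist())
print("rail foot L,R ends",inv(unproj("wrist",[(216,14),(420,14)],.058)).round(4).tolist(),"tips",inv(unproj("wrist",[(268,228),(370,228)],.066)).round(4).tolist())
```

```text
dish c,front,rear,L,R [[0.002, 0.0587], [-0.04, 0.0584], [0.0397, 0.0589], [0.0021, 0.099], [0.0021, 0.0187]]
rail foot L,R ends [[0.0783, 0.1171], [0.0783, 0.0124]] tips [[-0.0338, 0.0926], [-0.0338, 0.036]]
```

Wrist view: the dish is centred at (330,165), with the fingertips at (270,230) and (368,230) at its clear rim. It lies at about shaker x +0.002, so roughly 27 mm remain to the rail. I'll continue, slowing at the end.

move_arm(targets=[[0.005,0,0,0,0,0],[0.01,0,0,0,0,0],[0.014,0,0,0,0,0],[0.018,0,0,0,0,0],[0.021,0,0,0,0,0]])

```text
time_s: 5.62
ee_pos: [0.5294, 0.2465, 0.0659]
eef_rot: [3.142, -0.0, -0.105]
force: [0.0, 0.5, 0.7]
grip_width: 0.0495
```

move_arm(targets=[[0.001,0,0,0,0,0],[0.002,0,0,0,0,0],[0.003,0,0,0,0,0],[0.004,0,0,0,0,0],[0.004,0,0,0,0,0]])

```text
time_s: 6.03
ee_pos: [0.533, 0.2461, 0.066]
eef_rot: [-3.142, -0.0, -0.105]
force: [0.4, -0.4, 0.5]
grip_width: 0.0495
```

move_arm(targets=[[0.0005,0,0,0,0,0],[0.001,0,0,0,0,0],[0.0015,0,0,0,0,0],[0.002,0,0,0,0,0],[0.002,0,0,0,0,0]])

```text
time_s: 6.45
ee_pos: [0.535, 0.2459, 0.066]
eef_rot: [3.142, -0.0, -0.105]
force: [-0.5, -0.9, 0.5]
grip_width: 0.0499
```

move_arm(targets=[[0.0005,0,0,0,0,0],[0.001,0,0,0,0,0],[0.0015,0,0,0,0,0],[0.002,0,0,0,0,0],[0.002,0,0,0,0,0]])

```text
time_s: 6.87
ee_pos: [0.537, 0.2456, 0.0659]
eef_rot: [-3.142, -0.0, -0.105]
force: [0.2, -0.2, -0.6]
grip_width: 0.0497
```

Run:
```python
from h import *
o=ctrl.get_obs();print(o["ee_pos"],o["force"])
i=ctrl.camera("wrist")[:,:,::-1].copy()
cv2.imwrite("pics/w3.png",i)
```

```text
[0.53697695 0.24564539 0.0659382 ] [ 0.22072145 -0.24870887 -0.64613592]
```

View pics/w3.png

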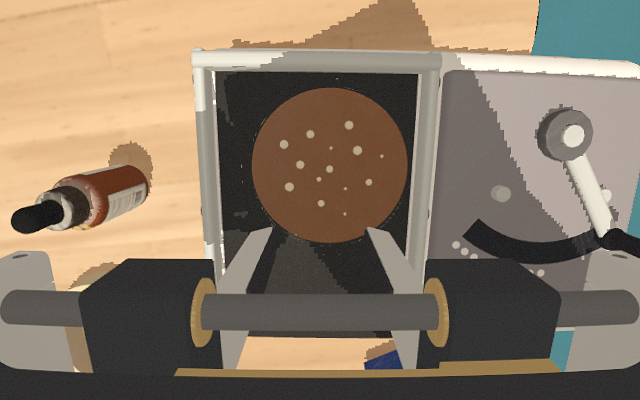

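The dish has moved with the fingers, still centred at (330,165). Its brown edge is at row 88 and the rail face is near row 72, so about 2-3 mm remain once the clear rim is counted.

move_arm(targets=[[0.0005,0,0,0,0,0],[0.001,0,0,0,0,0],[0.0015,0,0,0,0,0],[0.0015,0,0,0,0,0],[0.0015,0,0,0,0,0]])

```text
time_s: 7.33
ee_pos: [0.5384, 0.2455, 0.0659]
eef_rot: [3.142, 0.0, -0.105]
force: [-0.6, 0.8, -0.4]
grip_width: 0.0498
```

move_arm(targets=[[0.0005,0,0,0,0,0],[0.001,0,0,0,0,0],[0.001,0,0,0,0,0],[0.001,0,0,0,0,0],[0.001,0,0,0,0,0]])

```text
time_s: 7.75
ee_pos: [0.5394, 0.2454, 0.066]
eef_rot: [-3.142, 0.0, -0.105]
force: [-0.2, 0.6, 0.4]
grip_width: 0.05
```

move_arm(targets=[[0.0005,0,0,0,0,0],[0.001,0,0,0,0,0],[0.001,0,0,0,0,0],[0.001,0,0,0,0,0],[0.001,0,0,0,0,0]])

```text
time_s: 8.17
ee_pos: [0.5404, 0.2453, 0.066]
eef_rot: [3.142, 0.0, -0.105]
force: [-0.2, 0.3, 0.3]
grip_width: 0.0501
```

move_arm(targets=[[0.0005,0,0,0,0,0],[0.001,0,0,0,0,0],[0.001,0,0,0,0,0],[0.001,0,0,0,0,0],[0.001,0,0,0,0,0]])

```text
time_s: 8.58
ee_pos: [0.5414, 0.2452, 0.066]
eef_rot: [-3.142, -0.0, -0.105]
force: [0.1, -0.1, -0.1]
grip_width: 0.0498
```

move_arm(targets=[[0.0005,0,0,0,0,0],[0.001,0,0,0,0,0],[0.001,0,0,0,0,0],[0.001,0,0,0,0,0],[0.001,0,0,0,0,0]])

```text
time_s: 9.0
ee_pos: [0.5424, 0.2451, 0.066]
eef_rot: [-3.142, -0.0, -0.105]
force: [0.2, -0.3, -0.1]
grip_width: 0.0499
```

move_arm(targets=[[0.0005,0,0,0,0,0],[0.001,0,0,0,0,0],[0.001,0,0,0,0,0],[0.001,0,0,0,0,0],[0.001,0,0,0,0,0]])

```text
time_s: 9.42
ee_pos: [0.5432, 0.245, 0.0659]
eef_rot: [3.142, 0.0, -0.105]
force: [-1.5, -0.0, 1.5]
grip_width: 0.0499
```

Run:
```python
from h import *
o=ctrl.get_obs();print(o["ee_pos"],o["force"],o["grip_width"])
i=ctrl.camera("wrist")[40:280,180:460,::-1].copy()
cv2.imwrite("pics/w4.png",cv2.resize(i,None,fx=2.5,fy=2.5,interpolation=cv2.INTER_CUBIC))
```

```text
[0.54321096 0.24503229 0.06593878] [-1.48421491 -0.02288016  1.52579346] 0.04994379454141266
```

View pics/w4.png

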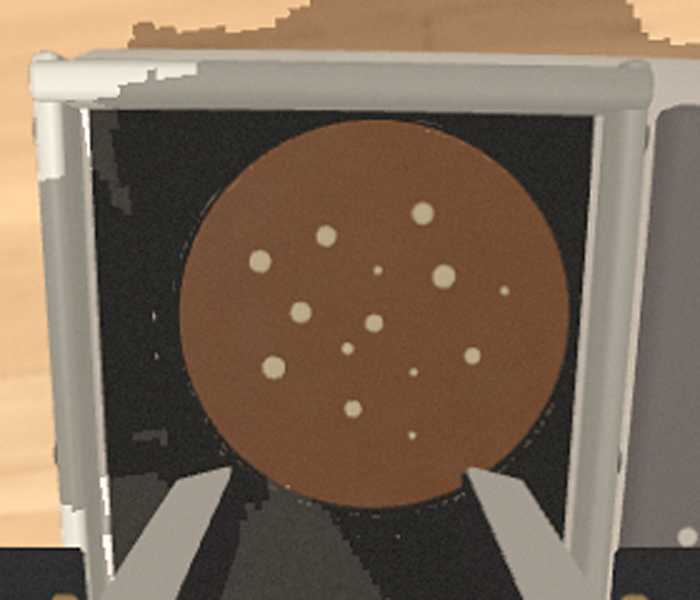

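The crop shows the dish against the rear rail (brown top edge at row 120, rail face near row 110, clear rim between them), and the force has risen to -1.5 N. I'll press a touch more, back off, lift, and go to the right of the peg.

move_arm(targets=[[0.0007,0,0,0,0,0],[0.0007,0,0,0,0,0],[0.0007,0,0,0,0,0],[-0.002,0,0,0,0,0],[-0.01,0,0,0,0,0]])

```text
time_s: 9.88
ee_pos: [0.5339, 0.2459, 0.066]
eef_rot: [-3.141, -0.001, -0.106]
force: [0.6, -0.2, -0.8]
grip_width: 0.0499
```

move_arm(targets=[[-0.005,0,0,0,0,0],[-0.005,0,-0.02,0,0,0],[-0.005,0,-0.05,0,0,0],[-0.005,0,-0.09,0,0,0],[-0.005,0,-0.12,0,0,0]])

```text
time_s: 10.3
ee_pos: [0.5282, 0.2467, 0.1887]
eef_rot: [-3.141, -0.002, -0.105]
force: [-0.2, 0.3, 1.4]
grip_width: 0.0504
```

move_arm(targets=[[0.002,0.04,0,0,0,0],[0.004,0.08,0,0,0,0],[0.006,0.12,0,0,0,0],[0.008,0.16,0,0,0,0],[0.01,0.2,0,0,0,0]], fingers=-1)

```text
time_s: 10.72
ee_pos: [0.5166, 0.0451, 0.1862]
eef_rot: [3.142, -0.001, -0.105]
force: [1.4, -0.2, 0.2]
grip_width: 0.0197
```

Run:
```python
from h import *
o=ctrl.get_obs();print(o["ee_pos"],o["force"],o["grip_width"])
W=lambda x,y,z:[.5458+.9944*x+.1052*y,.1803-.1052*x+.9944*y,z]
print(proj("wrist",[W(-.0132,-.1089,.103),W(-.0132,-.1389,.08)]).round())
a=ctrl.camera("wrist"); b=ctrl.camera("top")
cv2.imwrite("pics/w5.png",np.vstack([a[:,:,::-1],cv2.resize(b[150:245,250:390,::-1],(295,200))][:1]))
cv2.imwrite("pics/t5.png",b[:,:,::-1])
```

```text
[0.51657969 0.04506837 0.18615248] [ 1.3717501  -0.15236873  0.23643995] 0.019708200644662614
[[284. 206.]
 [321. 200.]]
```

View pics/w5.png

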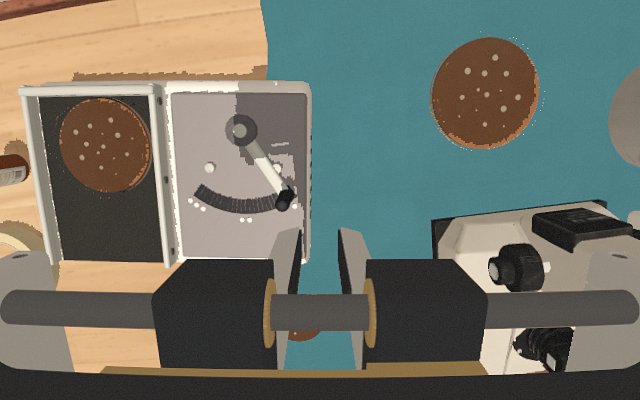

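The wrist view shows the dish at the rear of the deck (105,145). The peg top is at (285,203) against a predicted (284,206). I'll descend beside the peg with the fingers shut.

move_arm(targets=[[0.004,0.004,0,0,0,0],[0.004,0.004,0.01,0,0,0],[0.004,0.004,0.04,0,0,0],[0.004,0.004,0.075,0,0,0],[0.004,0.004,0.105,0,0,0]])

```text
time_s: 11.23
ee_pos: [0.5203, 0.0436, 0.0785]
eef_rot: [-3.142, 0.0, -0.103]
force: [0.9, 0.6, -0.8]
grip_width: 0.0007
```

move_arm(targets=[[0,-0.002,0,0,0,0],[0,-0.004,0,0,0,0],[0,-0.006,0,0,0,0],[0,-0.008,0,0,0,0],[0,-0.01,0,0,0,0]])

```text
time_s: 11.65
ee_pos: [0.5228, 0.0527, 0.0826]
eef_rot: [-3.141, -0.003, -0.105]
force: [-0.5, 0.5, -0.3]
grip_width: 0.0002
```

move_arm(targets=[[-0.004,-0.008,0,0,0,0],[-0.008,-0.016,0,0,0,0],[-0.01,-0.024,0,0,0,0],[-0.012,-0.032,0,0,0,0],[-0.013,-0.04,0,0,0,0]])

```text
time_s: 12.07
ee_pos: [0.5132, 0.0943, 0.0815]
eef_rot: [-3.141, -0.001, -0.105]
force: [1.1, -0.4, 0.3]
grip_width: 0.0004
```

move_arm(targets=[[0.001,-0.008,0,0,0,0],[0.002,-0.016,0,0,0,0],[0.004,-0.024,0,0,0,0],[0.007,-0.032,0,0,0,0],[0.01,-0.038,0,0,0,0]])

```text
time_s: 12.48
ee_pos: [0.5277, 0.1312, 0.0811]
eef_rot: [-3.141, -0.0, -0.105]
force: [-0.6, -0.2, -0.4]
grip_width: 0.001
```

Run:
```python
from h import *
o=ctrl.get_obs();print(o["ee_pos"],o["force"],o["grip_width"])
cv2.imwrite("pics/w6.png",ctrl.camera("wrist")[:,:,::-1])
```

```text
[0.52768222 0.13117347 0.08107366] [-0.64318833 -0.23396292 -0.35824905] 0.0010006520679563622
```

View pics/w6.png

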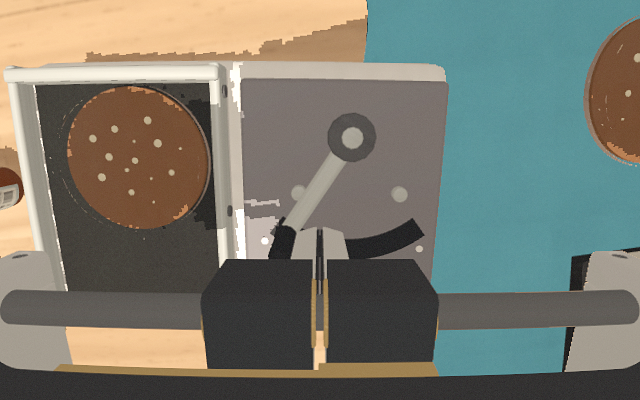

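The lever arm now points left, from (352,138) to the peg at (285,240), about 34° off the front, which is the far stop. I'll press gently to confirm, then withdraw.

move_arm(targets=[[0,-0.001,0,0,0,0],[0,-0.002,0,0,0,0],[0,-0.003,0,0,0,0],[0,-0.003,0,0,0,0],[0,-0.003,0,0,0,0]])

```text
time_s: 12.95
ee_pos: [0.5275, 0.1329, 0.081]
eef_rot: [-3.142, -0.0, -0.106]
force: [-0.7, -0.6, 0.7]
grip_width: 0.0003
```

move_arm(targets=[[0,0.006,0,0,0,0],[0,0.015,0,0,0,0],[0,0.025,0,0,0,0],[0,0.025,-0.03,0,0,0],[0,0.025,-0.06,0,0,0]])

```text
time_s: 13.37
ee_pos: [0.5239, 0.1066, 0.1405]
eef_rot: [3.141, 0.003, -0.107]
force: [0.2, 0.6, 1.3]
grip_width: 0.0007
```

move_arm(targets=[[-0.01,0,-0.04,0,0,0],[-0.02,0,-0.08,0,0,0],[-0.03,0,-0.12,0,0,0],[-0.04,0,-0.12,0,0,0],[-0.05,0,-0.12,0,0,0]])

```text
time_s: 13.78
ee_pos: [0.4751, 0.1127, 0.2628]
eef_rot: [-3.141, -0.004, -0.106]
force: [1.1, -0.3, 0.2]
grip_width: 0.0004
```

Run:
```python
from h import *
def inv(P): d=P[:,:2]-[.5458,.1803]; return np.c_[.9944*d[:,0]-.1052*d[:,1],.1052*d[:,0]+.9944*d[:,1]]
o=ctrl.get_obs();print(o["ee_pos"],o["force"],o["time_s"])
W=lambda x,y,z:[.5458+.9944*x+.1052*y,.1803-.1052*x+.9944*y,z]
i=ctrl.camera("wrist")[:,:,::-1].copy()
print("pred far peg, pivot, dish@.0295",proj("wrist",[W(-.0132,-.0311,.103),W(.045,-.07,.068),W(.0295,.058,.073)]).round(1))
cv2.imwrite("pics/w7.png",i)
a=cv2.imread("pics/top0.png")[160:290,180:350].astype(int); b=ctrl.camera("top")[160:290,180:350,::-1].astype(int)
d=np.abs(a-b).max(2)>60; n,_,st,c=cv2.connectedComponentsWithStats(d.astype(np.uint8)); print([(s[:5]+[180,160,0,0,0]).tolist() for s in st[1:] if s[4]>12])
```

```text
[0.47513863 0.11268296 0.26278495] [ 1.05188374 -0.31728638  0.1662247 ] 13.7833
pred far peg, pivot, dish@.0295 [[275.1 138.3]
 [314.8  80.8]
 [193.4  96.6]]
[[312, 160, 38, 130, 2756], [345, 175, 5, 5, 19], [346, 264, 4, 8, 20]]
```

View pics/w7.png

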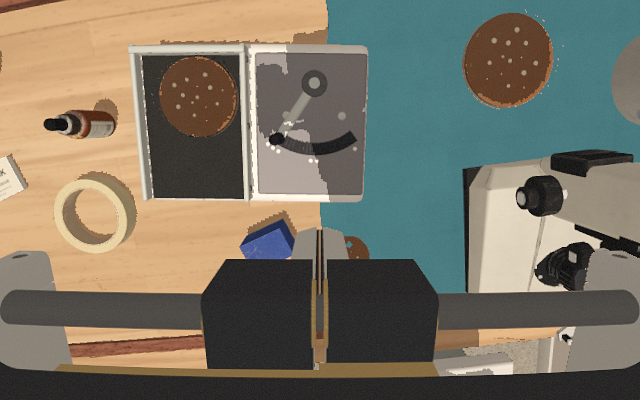

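The peg top is at about (275,138), matching the predicted far stop, and the dish at (198,96) is at the rear rail. The bottle, tape and carton have not moved. Handing in.

```bash
python3 -c "
from station import ctrl
print(ctrl.hand_in())"
```

```text
the job is handed in; nothing more can be done
None
```

I pushed the dish back along the deck with both fingertips until the rear rail stopped it. Then, with the fingers shut, I pushed the lever peg from the off stop past the click to the far stop, backed off and handed in. The robot clock was at about 14 s of the 48 s allowed.

**Dish:** The push force rose to about 1.5 N when the dish met the rail. The last wrist picture shows it lying at the rear rail.

**Lever:** After release, the peg is within a few pixels of where it should be at the far stop. A final 3 mm nudge felt no clear resistance against the stop, so this rests on the picture and not on force.

**Bystanders:** The last wrist picture shows the bottle, tape roll and carton in place. Comparing the top camera before and after showed change only in the strip the arm covers. That strip hides part of the carton, and the comparison was too coarse to show the dish's own move.

**Disagreement:** The dish's brown top measured about 80 mm in the pictures, not 92 mm. I took the faint outline around it to be its clear cover. The fingers also went about 5 to 7 mm further than my estimate before touching the rail, probably from the shaker pose estimate and the real fingertip shape.

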